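# Eject a stuck core from its sleeve

### The arm

A 6-joint arm with a two-finger parallel gripper is mounted at the origin on the work surface. World frame = base frame: x ahead of the robot, y to its left, z up, the work surface at z = 0. Lengths are in m, angles in degrees, forces in N, time in s.
With the tool pointing down it reaches from about 0.25 to 0.725 m from the base axis. Payload 9.7 kg.
Tool frame: the origin (TCP) lies at the very end of the fingers, on their centre line; the grasp point (between the pads) lies 19 mm behind it; z points along the fingers, y is the line along which they close (so a half turn about z gives the same grasp; the last joint's range is limited). The gripper opens to 85 mm and grips with 20 to 120 N. Pads are 22 mm wide; open, the fingers measure 114 mm over their backs; the gripper's body (76 mm by 85 mm) begins 54 mm behind the grasp point. The pads swing forward as they close: fully open they stand 13 mm farther back than shut.
Start: joints at [76.261, 4.979, 10.078, 95.1, 0, 90], TCP at [0.131, 0.534, 0.231] pointing down, gripper open.
Joint ranges: [-179.16, 179.16], [-48.56, 103.87], [-65.8, 70.77], [-126.05, 130.52], [-82.76, 87.17], [-180, 180]. Speed limits (degrees/s): [127.2, 127.2, 147.25, 180, 180, 180].

### API

Orientations are given as [roll, pitch, yaw] about the fixed x, y, z axes, in that order (R = Rz(yaw) Ry(pitch) Rx(roll)).
In Python, from workcell import bot gives the robot as it stands.
- The arm moves only by the tool arm_command, never from a script. Its argument "series" is a list of rows, each a list of 4 numbers: the shift along the tool's x, y, z in m, then the turn about the tool's z in rad. A call has exactly 5 rows; each row is the pose to reach, as a shift and turn from the pose commanded when the call began, along the tool's axes at that moment; what a row does not reach only later rows make up. A row lasts 1/10 s, in which the tool goes at most 50 mm and 8.59 degrees, less where a joint would pass 70% of its speed; a pose out of reach is approached as far as the arm can. A call with a gripper value outside its range is refused whole. "hand" is the finger opening in m, from 0 to 0.0854, set as the call begins (left out, the last holds). The fingers move at their own pace and stop on an object; "grip_force" is the grip in N (left out, the last holds). Time passes only in rows, so rows that repeat a pose let the fingers close, or fill a call up. It gives the time, the measured TCP pose, the force, the opening and the grip force at its end, in the units of the state.
- bot.get_obs(): the state, without advancing time (a new reading comes with each control period).
- bot.camera(name): name is "scene" or "top" or "wrist"; returns a dict with "color" (400x640x3 uint8, blue, green, red), "camera_matrix" (3x3 intrinsics, pixels), "xyz" and "orientation" of the camera in the world; the wrist camera has in their place "T_tool_cam" (4x4, takes a point from camera to tool coordinates, whose origin is the TCP and whose axes are the flange's). Camera axes: x right, y up, looking along -z (the intrinsics and any distortion apply to the point x, -y, -z); pixel columns grow to the right and rows downward; lengths in m; the calibration is good to about 2 mm. A picture is of the moment at which its call begins: read the wrist's pose just before it. There is no depth.
- bot.job_done(): hands the job in; it is judged then, once.
Trained networks look in the newest picture that a camera, given by its name, has taken for a name from the list of things; names that differ only in an ending like _2 or _b are one class to them, and where a whole thing is asked for, a point or a joint stands for the part that bears it (a point fixed in the world has none). Each returns a list of dicts, best first, with "confidence" (0 to 1); they miss things now and then, are a little off and sometimes report something else, mostly with a low value. They report only what shows in the picture. A call takes as long as a camera call. They do not tell look-alikes from the thing itself.
- bot.find_in(camera, target): "location" ([column, row] in pixels, amid what is visible of it).
- bot.mark_of(camera, target): "location" ([column, row] in pixels: a listed point, or the origin of a listed thing).
The state is a dict: "time": time; "q": joint angles; "qd": joint speeds; "joint_efforts": joint torques, N m; "ee_pos": TCP position; "tcp_rot": TCP orientation; "wrist_force": force on the tool from outside, world axes, zero at the start; "torque": the same for the moment, N m; "opening": finger opening in m; "grasp_force": force on a finger pad.
Only numpy, scipy, OpenCV 4.12 (cv2) and the standard library are available. Lean on these libraries where they do the work, as an engineer would, in place of code of your own. Each camera call takes 0.05 s, during which the arm holds its last target. There are 200 camera calls.

### The job

A metal core is stuck in the sleeve of the ejection stand. Press the gate's sprung knob right down and, keeping it down, turn it until the gate is clear of the outlet and the knob pops back up in its open notch, then push the core out into the catch tray with the plain rod (the one with no disc on its tip), entering from the inlet. Lay the rod back in its own V rest as it lay before, leave the gate latched open, and do not disturb the disc-ended rod, bottle, jar and slide box.

Things in the scene. Friction and masses are not known exactly. Their poses are not given: they have to be found in the camera images.
- bore_in (a point): Centre of the sleeve's inlet: a bare aluminium tube 110 mm long, 54 mm outside, bore 44 mm, lying level 95 mm above the bench on a grey stand fixed to the bench (place and yaw vary). Axes: x along the bore, inlet to outlet; y level, to the side with the gate post; z up. Free room for the rod before the inlet. Base plate 12 mm thick, 90 mm wide
- bore_out (a point): Centre of the outlet mouth of the sleeve (same axes), 110 mm along x from bore_in. The gate's plate closes it, 4 mm in front of the mouth, until it is swung aside; the catch tray begins just beyond the mouth
- tray_floor (a point): Centre of the inner floor of the catch tray, an open aluminium trough fixed to the stand, axes as the stand's: inside 140 mm along x by 48 mm along y, rim 12 mm above this floor on three sides, open towards the outlet. The floor lies 33 mm below the bore's axis, its centre 72 mm beyond the outlet
- knob_grip (a point): Centre of the gate knob's grey bar grip: 70 mm long (point's y), 16 wide (x), 34 high (z), 143 mm above the bench, on a vertical shaft through this point, 13 mm beyond the outlet and 72 mm to +y of the bore. Under it 14 mm of bare 16 mm shaft, then hub and gate plate (24 high, 6 thick, reaching 94 mm along point -y), then a fixed dark post of 72 mm diameter, 62 high. Bar and gate move together
- gate_turn (a joint): Turn of knob and gate, rad: 0 shut across the outlet, positive = counter-clockwise from above (gate swings away from the sleeve, over the tray's side), 1.2 open; stops at -0.02 and 1.23. While up, a bayonet pin holds it within 0.1 of 0 or of 1.2; it turns (easily) between the notches only while pressed at least 10 mm, do not force it
- gate_press (a joint): How far the knob is pressed down, m: 0 up, 0.012 at its bottom stop. The spring pushes back with about 5 N at the top and 11 N at the bottom. Between the notches the bayonet keeps it about 10 mm down; in a notch the spring lifts it back to 0 when it is let go
- core_center (a point): Centre of the stuck core: a loose plain copper-coloured metal cylinder 36 mm in diameter and 60 mm long (its x is its axis), about 0.2 kg, lying in the sleeve
- pushrod_handle (a point): Centre of the plain push rod's square wooden handle (62 mm long, 26 by 26). x points along the rod to the tip, 169 mm from here. Round steel shaft, 18 mm diameter, starting 31 mm ahead of here. About 0.25 kg, centre of mass about 60 mm ahead of here. Lies level in a V rest by its shaft, 55 mm above the bench; the handle overhangs free
- pushrod_tip (a point): Centre of the flat tip of the plain push rod's shaft, axes as the handle's
- rest_a_seat (a point): Where the push rod's handle centre lies when the rod is in its own rest (at either of two neighbouring places; fixed): x along the rod to its tip, z up, 55 mm above the bench. Rest: grey base 110 by 56 by 8 mm, two white V notches (50 mm wide at the mouth, tops 68 mm above the bench, 10 mm thick) 46 and 130 mm ahead of here
- tamper_handle (a point): Centre of the handle of the other rod, like the push rod but with a steel disc 50 mm in diameter and 12 mm thick on its tip, so that it does not fit the bore; it lies in the other, equal rest. To be left alone
- bottle_mid (a point): Centre of the amber bottle, 60 mm in diameter, 150 mm high, standing loose beside the sleeve's inlet. To be left alone
- jar_mid (a point): Centre of the white jar, 64 mm in diameter, 75 mm high, standing loose beside the sleeve. Bottle and jar may have changed places. To be left alone
- slidebox_mid (a point): Centre of the wooden slide box, 87 by 62 by 38 mm, standing loose beside the catch tray. To be left alone
- core: The same core; origin at its centre
- pushrod: The same push rod; origin at its handle's centre
There are look-alikes about, which are no part of the job. What is shaped like the pushrod but pink or turquoise is not meant. What is shaped like the part that bears rest_a_seat but turquoise is not meant.

How it is judged (in metres and radians):
On the way, in this order (a step that is already met when the one before it is completed fails the run):
1. the gate is latched open (knob turned to its open notch and popped back up) with the core still in the sleeve (value of joint gate_turn above 1.08 rad and value of joint gate_press below 0.004 m and x of core_center in the frame of bore_out below -0.01 m), for 0.2 s.
2. the core has been pushed out of the outlet with the push rod's tip inside or through the sleeve (x of core_center in the frame of bore_out above 0.03 m and x of pushrod_tip in the frame of bore_in above 0.05 m and distance between core_center and pushrod_tip below 0.12 m), for 0.1 s.
At the end, for the whole second after the job is handed in: Gate latched open (gate_turn above 1.08 rad, gate_press below 4 mm); core at rest lying in the tray, clear of the outlet, centre under 22 mm above the tray's floor; push rod at rest in its own V rest, handle centre within 20 mm of rest_a_seat, under 8 mm above it, aligned within 0.1 rad (value of joint gate_turn above 1.08 rad and value of joint gate_press below 0.004 m and x of core_center in the frame of tray_floor between -0.04 and 0.07 m and y of core_center in the frame of tray_floor between -0.024 and 0.024 m and z of core_center in the frame of tray_floor below 0.022 m and linear speed of each of core, pushrod below 0.02 m/s and distance between pushrod_handle and rest_a_seat below 0.02 m and z of pushrod_handle in the frame of rest_a_seat below 0.008 m and angle between the x axis of pushrod_handle and the x axis of rest_a_seat, either way round below 0.1 rad); the robot touches nothing.
It fails at once if the disc-ended rod is shifted by more than 30 mm or knocked over (distance of tamper_handle from where it was at the start of the episode above 0.03 m).
It fails at once if the bottle is shifted by more than 30 mm or knocked over (distance of bottle_mid from where it was at the start of the episode above 0.03 m).
It fails at once if the jar is shifted by more than 30 mm or knocked over (distance of jar_mid from where it was at the start of the episode above 0.03 m).
It fails at once if the slide box is shifted by more than 30 mm or knocked over (distance of slidebox_mid from where it was at the start of the episode above 0.03 m).
It fails at once if the knob is forced round between its notches without being pressed down (value of joint gate_turn between 0.35 and 0.85 rad and value of joint gate_press below 0.006 m).
It also fails if it takes over 66 s, if anything falls off the work surface, if the arm or the gripper's body presses on something with over 40 N, if the wrist force passes 120 N, or if a joint passes its speed limit or range.

## Working session

There is one attempt and no reset: what is moved stays moved. The work goes in short steps, Python scripts to look and compute and a tool call to move; the robot and the scene stay as the last step left them, time stands still between calls to the robot, and variables do not carry over. Pictures are saved under pics/ and viewed, at most 10 in all, crops included, and the job is handed in when it is done.

Besides the shell and the picture viewer there is one more tool, called as name(argument=value, ...), one argument or row to a line, values as JSON. arm_command: Moves the arm, as the interface text tells. Its arguments: {"type":"object","properties":{"series":{"type":"array"},"hand":{"type":"number"},"grip_force":{"type":"number"}},"required":["series"]}

```bash
mkdir -p pics; cat > h.py <<'E'
import numpy as np, cv2
from scipy.spatial.transform import Rotation as R
from workcell import bot
def cam(name):
    o=bot.get_obs(); c=bot.camera(name); K=np.array(c["camera_matrix"])
    if name=="wrist":
        T=np.eye(4);T[:3,:3]=R.from_euler('xyz',o["tcp_rot"],degrees=True).as_matrix();T[:3,3]=o["ee_pos"]
        M=T@np.array(c["T_tool_cam"])
    else:
        M=np.eye(4);ori=np.array(c["orientation"])
        M[:3,:3]=ori if ori.shape==(3,3) else R.from_euler('xyz',ori,degrees=True).as_matrix();M[:3,3]=c["xyz"]
    return c,K,M
def ray(K,M,px):
    d=np.linalg.solve(K,[px[0],px[1],1.0]);d=M[:3,:3]@(d*[1,-1,-1]);return M[:3,3],d/np.linalg.norm(d)
def atz(K,M,px,z):
    p,d=ray(K,M,px);return p+d*(z-p[2])/d[2]
def tri(rs):
    A=sum(np.eye(3)-np.outer(d,d) for p,d in rs);b=sum((np.eye(3)-np.outer(d,d))@p for p,d in rs)
    x=np.linalg.solve(A,b);return x,max(np.linalg.norm(np.cross(x-p,d)) for p,d in rs)
def proj(K,M,X):
    q=M[:3,:3].T@(np.array(X)-M[:3,3])*[1,-1,-1];q=K@q;return q[:2]/q[2]
E
python3 - <<'E'
from h import *
print(bot.get_obs())
D={}
for n in ("scene","top"):
    c,K,M=cam(n);cv2.imwrite(f"pics/{n}0.png",c["color"]);print(n,[ (k,np.round(v,3).tolist()) for k,v in c.items() if k!="color"])
    for t in "bore_in bore_out tray_floor knob_grip core_center pushrod_handle pushrod_tip rest_a_seat tamper_handle bottle_mid jar_mid slidebox_mid".split():
        r=bot.mark_of(n,t); D[n,t]=[(ray(K,M,x["location"])) for x in r]
        print(n,t,[(np.round(x["location"],1).tolist(),round(x["confidence"],2)) for x in r[:4]])
for (n,t),v in D.items():
    if n=="scene":
        for i,a in enumerate(v[:3]):
            for j,b in enumerate(D["top",t][:3]):
                x,e=tri([a,b])
                if e<.01: print(t,i,j,x.round(4),round(e,4))
E
```

```text
{'time': 0.0, 'q': array([ 7.62606930e+01,  5.01058578e+00,  1.00330444e+01,  9.50988187e+01,
       -1.00897568e-03,  9.00004449e+01]), 'qd': array([-0.06195307,  0.16416771,  0.1105094 ,  0.01992261,  0.09789225,
       -0.01174257]), 'joint_efforts': array([ 5.94801513e-04, -5.20389783e+01,  4.64797497e+01,  1.65480649e-02,
        2.34681502e-04,  1.30988332e-05]), 'ee_pos': array([0.13057706, 0.53403494, 0.23057537]), 'tcp_rot': array([-1.79923640e+02,  1.00956765e-03,  1.66260249e+02]), 'wrist_force': array([ 0.21403477, -0.7095726 ,  0.41057392]), 'torque': array([ 0.00012356,  0.05812235, -0.03066917]), 'grasp_force': 0.0, 'opening': 0.0859429557277463}
scene [('camera_matrix', [[510.334, 0.0, 325.189], [0.0, 510.334, 191.308], [0.0, 0.0, 1.0]]), ('xyz', [1.567, 0.535, 0.955]), ('orientation', [53.549, -1.309, 126.162])]
scene bore_in [([392.6, 211.8], 0.8)]
scene bore_out [([427.7, 226.5], 0.88)]
scene tray_floor [([447.3, 246.3], 0.97)]
scene knob_grip [([448.6, 201.7], 0.57)]
scene core_center []
scene pushrod_handle [([206.9, 210.6], 0.93), ([304.4, 265.4], 0.84), ([282.6
[... 1222 characters left out ...]
in 0 0 [0.5685 0.0575 0.0861] 0.0003
bore_out 0 0 [0.5758 0.1644 0.0939] 0.0015
tray_floor 0 0 [0.5831 0.2351 0.07  ] 0.0049
knob_grip 0 0 [0.5053 0.1817 0.1408] 0.0022
pushrod_handle 0 2 [ 0.8178 -0.4155  0.0162] 0.0005
pushrod_handle 1 1 [ 0.8168 -0.057   0.0088] 0.0021
pushrod_handle 2 0 [ 0.5942 -0.3141  0.0604] 0.0007
pushrod_tip 0 1 [ 0.7905 -0.2284  0.0131] 0.0039
pushrod_tip 1 2 [ 0.5874 -0.1418  0.0608] 0.001
pushrod_tip 2 0 [ 0.6797 -0.3251 -0.0067] 0.0023
pushrod_tip 2 1 [ 0.7696 -0.2292  0.0929] 0.0047
tamper_handle 0 0 [ 0.4629 -0.3302  0.0324] 0.0022
bottle_mid 0 0 [0.4533 0.0679 0.068 ] 0.0007
jar_mid 0 0 [0.6814 0.0578 0.0388] 0.0
slidebox_mid 0 0 [0.682  0.2501 0.0166] 0.002
```

View pics/scene0.png

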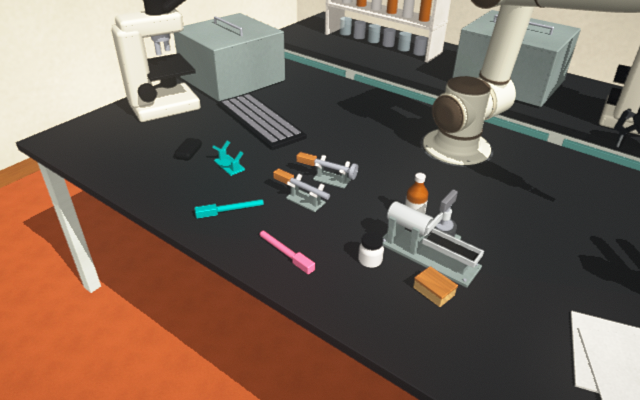

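View pics/top0.png

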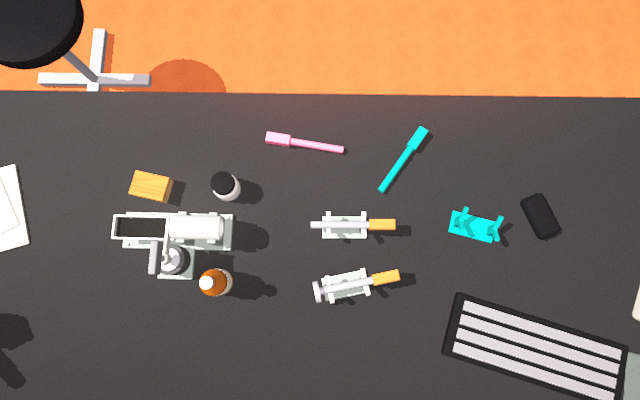

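The scene shows the stand at (430,235), the knob at (449,200), the plain rod at (300,187), the disc rod at (327,168) and the pink and turquoise decoys. The top view agrees: plain rod handle at (381,224), disc rod at (387,278), knob at (155,257). The triangulated points fit the stated heights and sizes. I'm moving towards the knob now.

arm_command(
  series=[
    [-0.035,-0.02,-0.01,-0.03],
    [-0.07,-0.04,-0.02,-0.06],
    [-0.105,-0.06,-0.03,-0.09],
    [-0.14,-0.08,-0.04,-0.12],
    [-0.18,-0.1,-0.05,-0.157],
  ],
  hand=0.0854,
)

```text
time: 1.8
ee_pos: [0.2824, 0.3932, 0.2819]
tcp_rot: [180.0, 0.0, 175.4]
wrist_force: [-0.1, 0.5, -0.1]
opening: 0.0859
grasp_force: 0.0
```

```bash
cat >> h.py <<'E'
def delta(target,yaw=None):
    o=bot.get_obs();r=np.array(o["tcp_rot"]);Rm=R.from_euler('xyz',r,degrees=True).as_matrix()
    d=Rm.T@(np.array(target)-o["ee_pos"]);t=0 if yaw is None else -np.radians((yaw-r[2]+180)%360-180)
    print("t",round(o["time"],2),"pos",o["ee_pos"].round(4),"rot",r.round(2),"q",o["q"].round(1),"F",o["wrist_force"].round(1),"open",round(o["opening"],4));print("delta",d.round(4),round(t,4))
E
python3 -c "
from h import *
delta([.505,.182,.30],175.3)"
```

```text
t 1.8 pos [0.2824 0.3932 0.2819] rot [1.7997e+02 1.0000e-02 1.7538e+02] q [ 54.3  -2.6   8.  100.6   0.   58.9] F [-0.1  0.5 -0.1] open 0.0859
delta [-0.239  -0.1926 -0.0182] 0.0013
```

arm_command(
  series=[
    [-0.035,-0.03,0,0],
    [-0.07,-0.06,0,0],
    [-0.105,-0.09,0,0],
    [-0.14,-0.12,0,0],
    [-0.17,-0.14,0,0],
  ],
)

```text
time: 2.3
ee_pos: [0.4408, 0.2386, 0.2817]
tcp_rot: [180.0, 0.0, 175.2]
wrist_force: [0.2, 0.5, -0.0]
opening: 0.0855
grasp_force: 0.0
```

```bash
cat > look.py <<'E'
import sys,json,os
from h import *
f="rays.json"
D=json.load(open(f)) if os.path.exists(f) else {}
c,K,M=cam("wrist")
if sys.argv[1]!="-": cv2.imwrite("pics/%s.png"%sys.argv[1],c["color"])
for t in sys.argv[2:]:
    for x in bot.mark_of("wrist",t)[:2]:
        if x["confidence"]<.4: continue
        p,d=ray(K,M,x["location"]);D.setdefault(t,[]).append([p.tolist(),d.tolist()])
        z={"k":.143,"b":.095,"t":.062,"p":.055,"r":.055}[t[0]]
        print(t,np.round(x["location"]),round(x["confidence"],2),"atz",atz(K,M,x["location"],z).round(4))
    v=[(np.array(a),np.array(b)) for a,b in D.get(t,[])]
    if len(v)>1: print("  tri",len(v),*[np.round(q,4) for q in tri(v)])
json.dump(D,open(f,"w"))
delta([.505,.182,.30],175.3)
E
python3 look.py w1 knob_grip bore_in bore_out tray_floor
```

```text
knob_grip [267. 263.] 0.69 atz [0.5068 0.1824 0.143 ]
bore_out [270. 302.] 0.94 atz [0.5798 0.1696 0.095 ]
bore_out [267. 261.] 0.74 atz [0.5267 0.1724 0.095 ]
  tri 2 [0.374  0.2453 0.4251] 0.0
tray_floor [326. 284.] 0.79 atz [0.5801 0.2373 0.062 ]
t 2.55 pos [0.4393 0.2409 0.2812] rot [ 1.8000e+02 -2.0000e-02  1.7523e+02] q [ 28.7  -0.3  10.2 100.6   0.   33.5] F [-0.2  0.7 -0.3] open 0.0854
delta [-0.0703 -0.0532 -0.0188] -0.0013
```

arm_command(
  series=[
    [-0.03,-0.03,0,0],
    [-0.06,-0.05,0,0],
    [-0.07,-0.05,0,0],
    [-0.07,-0.05,0,0],
    [-0.07,-0.05,0,0],
  ],
)

```text
time: 3.05
ee_pos: [0.5044, 0.1863, 0.2813]
tcp_rot: [180.0, -0.0, 175.3]
wrist_force: [0.5, 0.9, -0.5]
opening: 0.0856
grasp_force: 0.0
```

```bash
python3 look.py w2 knob_grip bore_in bore_out tray_floor
```

```text
knob_grip [311. 196.] 0.63 atz [0.5052 0.18   0.143 ]
knob_grip [212. 143.] 0.46 atz [0.4496 0.0969 0.143 ]
  tri 3 [0.4438 0.1897 0.3229] 0.0361
bore_in [ 68. 263.] 0.68 atz [ 0.573  -0.1103  0.095 ]
bore_in [211. 254.] 0.62 atz [0.5751 0.0571 0.095 ]
  tri 2 [0.4377 0.1928 0.4249] 0.0
bore_out [309. 248.] 0.77 atz [0.5772 0.1705 0.095 ]
  tri 3 [0.5343 0.1797 0.1483] 0.0293
tray_floor [364. 236.] 0.6 atz [0.5811 0.2381 0.062 ]
  tri 2 [0.5809 0.2377 0.0615] 0.0006
t 3.3 pos [0.5046 0.1858 0.2816] rot [1.7998e+02 2.0000e-02 1.7532e+02] q [ 20.2   4.7  15.5 100.7   0.   24.9] F [ 0.4  0.5 -0. ] open 0.0853
delta [-0.0007 -0.0038 -0.0184] 0.0004
```

View pics/w2.png

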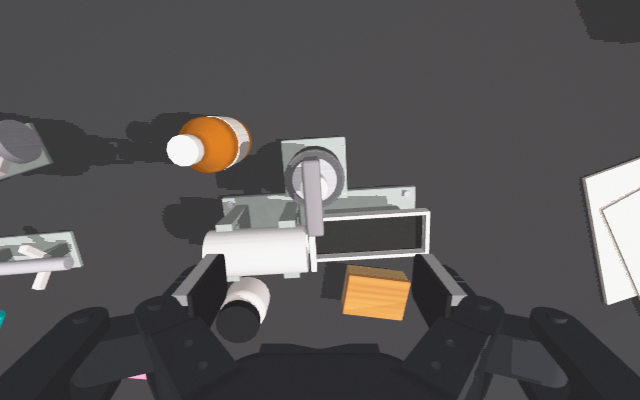

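The bar grip spans (311,160)–(315,236), the sleeve (205–310,250), and the tray (312–430,235). The bottle, jar and slide box are clear of the knob. Next I compute the yaw from edges.

```bash
python3 - <<'E'
from h import *
c,K,M=cam("wrist")
def y(a,b,z):
    A,B=atz(K,M,a,z),atz(K,M,b,z);d=B-A;print(A.round(4),B.round(4),"yaw",np.degrees(np.arctan2(d[1],d[0])).round(2),"len",np.linalg.norm(d).round(4))
y((222,198),(415,187),.012);y((316,261),(432,255),.074);y((312,214),(428,210),.074);y((311.5,160),(315,236),.16)
t=atz(K,M,(313.3,198),.16);print(t)
for yaw in (86.5,88): 
    delta([.506,.182,.136],yaw+90)
E
```

```text
[0.5299 0.052  0.012 ] [0.5362 0.3154 0.012 ] yaw 88.63 len 0.2634
[0.6048 0.1753 0.074 ] [0.6086 0.3177 0.074 ] yaw 88.5 len 0.1424
[0.5441 0.1757 0.074 ] [0.5504 0.3122 0.074 ] yaw 87.34 len 0.1366
[0.4702 0.1836 0.16  ] [0.5391 0.1807 0.16  ] yaw -2.42 len 0.069
[0.50352412 0.18220929 0.16      ]
t 3.35 pos [0.5047 0.1857 0.2816] rot [1.7999e+02 2.0000e-02 1.7531e+02] q [ 20.2   4.7  15.5 100.7   0.   24.9] F [-0.6  0.8  0.6] open 0.0856
delta [-0.0016 -0.0036  0.1456] -0.0207
t 3.35 pos [0.5047 0.1857 0.2816] rot [1.7999e+02 2.0000e-02 1.7531e+02] q [ 20.2   4.7  15.5 100.7   0.   24.9] F [-0.6  0.8  0.6] open 0.0856
delta [-0.0016 -0.0036  0.1456] -0.0469
```

arm_command(
  series=[
    [-0.0005,-0.004,0.035,-0.02],
    [-0.0005,-0.004,0.07,-0.045],
    [-0.0005,-0.004,0.105,-0.045],
    [-0.0005,-0.004,0.14,-0.045],
    [-0.0005,-0.004,0.15,-0.045],
  ],
)

```text
time: 3.85
ee_pos: [0.5035, 0.1807, 0.1277]
tcp_rot: [-179.9, -0.3, 177.8]
wrist_force: [0.4, -0.5, -1.0]
opening: 0.0854
grasp_force: 0.0
```

arm_command(
  series=[
    [0,0,0,0],
    [0,0,0,0],
    [0,0,0,0],
    [0,0,0,0],
    [0,0,0,0],
  ],
  hand=0.0,
  grip_force=60,
)

```text
time: 4.35
ee_pos: [0.5058, 0.1811, 0.1323]
tcp_rot: [180.0, 0.1, 177.8]
wrist_force: [-0.5, -4.3, 5.7]
opening: 0.0149
grasp_force: 60.6
```

arm_command(
  series=[
    [0,0,0,0],
    [0,0,0,0],
    [0,0,0,0],
    [0,0,0,0],
    [0,0,0,0],
  ],
)

```text
time: 4.85
ee_pos: [0.5058, 0.1809, 0.1322]
tcp_rot: [-180.0, 0.1, 177.8]
wrist_force: [0.8, -2.7, 4.2]
opening: 0.0149
grasp_force: 60.6
```

arm_command(
  series=[
    [0,0.001,0.003,0],
    [0,0.001,0.006,0],
    [0,0.001,0.009,0],
    [0,0.001,0.0115,0],
    [0,0.001,0.0115,0],
  ],
  grip_force=80,
)

```text
time: 5.35
ee_pos: [0.5059, 0.1814, 0.121]
tcp_rot: [-179.9, 0.1, 177.8]
wrist_force: [-0.2, -7.0, 11.1]
opening: 0.0149
grasp_force: 83.0
```

arm_command(
  series=[
    [0,0,0.001,0],
    [0,0,0.001,0],
    [0,0,0.001,0],
    [0,0,0.001,0],
    [0,0,0.001,0],
  ],
)

```text
time: 5.85
ee_pos: [0.506, 0.1814, 0.1206]
tcp_rot: [-179.9, 0.1, 177.8]
wrist_force: [-1.7, -6.1, 11.8]
opening: 0.0146
grasp_force: 83.2
```

arm_command(
  series=[
    [0,-0.002,0.0005,0],
    [0,-0.002,0.0005,-0.05],
    [0,-0.002,0.0005,-0.1],
    [0,-0.002,0.0005,-0.15],
    [0,-0.002,0.0005,-0.2],
  ],
)

```text
time: 6.35
ee_pos: [0.5061, 0.1807, 0.1206]
tcp_rot: [179.9, 0.2, -170.6]
wrist_force: [-2.5, 0.6, 13.1]
opening: 0.0143
grasp_force: 83.4
```

arm_command(
  series=[
    [0,0,0,-0.1],
    [0,0,0,-0.2],
    [0,0,0,-0.3],
    [0,0,0,-0.4],
    [0,0,0,-0.5],
  ],
)

```text
time: 6.85
ee_pos: [0.5059, 0.1812, 0.1205]
tcp_rot: [180.0, 0.2, -141.8]
wrist_force: [-2.9, 2.7, 14.3]
opening: 0.0146
grasp_force: 83.4
```

arm_command(
  series=[
    [0,0,0,-0.1],
    [0,0,0,-0.2],
    [0,0,0,-0.3],
    [0,0,0,-0.4],
    [0,0,0,-0.49],
  ],
)

```text
time: 7.35
ee_pos: [0.5054, 0.1815, 0.1205]
tcp_rot: [-180.0, 0.2, -113.7]
wrist_force: [-6.2, 3.7, 14.9]
opening: 0.0146
grasp_force: 83.5
```

```bash
python3 -c "
from h import *
delta([.506,.181,.132]);print(bot.get_obs()['torque'])"
```

```text
t 7.35 pos [0.5054 0.1815 0.1205] rot [-179.99    0.23 -113.71] q [ 19.7   2.3  -5.   82.6   0.2 -46.6] F [-6.2  3.7 14.9] open 0.0146
delta [ 0.0002 -0.0007 -0.0115] 0
[ 1.02044447  1.52252684 -0.06696065]
```

arm_command(
  series=[
    [0,0,-0.003,0],
    [0,0,-0.006,0],
    [0,0,-0.009,0],
    [0,0,-0.012,0],
    [0,0,-0.012,0],
  ],
)

```text
time: 7.85
ee_pos: [0.5052, 0.1814, 0.1316]
tcp_rot: [180.0, 0.2, -113.9]
wrist_force: [-3.0, 3.8, 5.8]
opening: 0.0144
grasp_force: 82.2
```

arm_command(
  series=[
    [0,0,0,0],
    [0,0,0,0],
    [0,0,0,0],
    [0,0,0,0],
    [0,0,0,0],
  ],
  hand=0.0854,
)

```text
time: 8.35
ee_pos: [0.5053, 0.18, 0.1301]
tcp_rot: [180.0, -0.0, -114.0]
wrist_force: [0.4, 0.7, -0.2]
opening: 0.0848
grasp_force: 0.0
```

arm_command(
  series=[
    [0,0,-0.02,0],
    [0,0,-0.05,0],
    [0,0,-0.09,0],
    [0,0,-0.13,0],
    [0,0,-0.15,0],
  ],
)

```text
time: 8.85
ee_pos: [0.5057, 0.1802, 0.2839]
tcp_rot: [-179.8, 0.1, -114.0]
wrist_force: [1.0, -0.4, -1.1]
opening: 0.0853
grasp_force: 0.0
```

```bash
rm -f rays.json; python3 - <<'E'
from h import *
c,K,M=cam("scene");s=c["color"]
c,K,M=cam("wrist");w=c["color"]
a=cv2.resize(s[150:300,350:510],(640,600))[:,:,:]
cv2.imwrite("pics/gate.png",np.hstack([cv2.resize(a,(400,375)),cv2.resize(w,(400,375))]))
delta([.594,-.314,.25],92.3)
E
```

```text
t 8.95 pos [0.5062 0.1804 0.2836] rot [-179.79    0.2  -113.99] q [ 19.6   4.5  15.4 100.7  -0.  -46.4] F [-0.2  0.1 -0.4] open 0.0855
delta [ 0.4161 -0.2811  0.0332] 2.6828
```

View pics/gate.png

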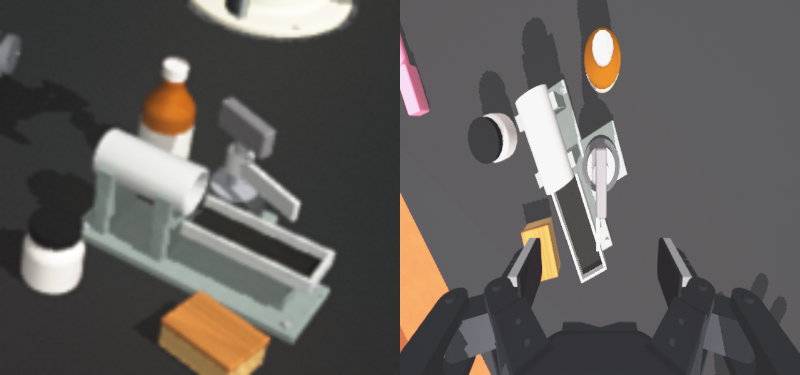

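The gate stands clear alongside the tray, at (275,195) in the left crop, and the knob is up. Now I go to the rod.

arm_command(
  series=[
    [0.035,-0.023,0,0.14],
    [0.07,-0.046,0,0.28],
    [0.105,-0.069,0,0.42],
    [0.14,-0.092,0,0.56],
    [0.175,-0.115,0,0.7],
  ],
)

```text
time: 9.45
ee_pos: [0.5391, -0.0282, 0.2791]
tcp_rot: [180.0, -0.1, -154.4]
wrist_force: [0.9, 1.4, -0.6]
opening: 0.0853
grasp_force: 0.0
```

```bash
python3 -c "
from h import *
delta([.594,-.28,.28],92.3)"
```

```text
t 9.45 pos [ 0.5391 -0.0282  0.2791] rot [ 1.7997e+02 -6.0000e-02 -1.5441e+02] q [ -3.    5.   15.5 100.6  -0.  -28.6] F [ 0.9  1.4 -0.6] open 0.0853
delta [ 0.0592 -0.2509 -0.001 ] 1.9772
```

arm_command(
  series=[
    [0.008,-0.03,0,0.14],
    [0.016,-0.06,0,0.28],
    [0.024,-0.09,0,0.42],
    [0.03,-0.12,0,0.56],
    [0.04,-0.15,0,0.7],
  ],
)

```text
time: 9.95
ee_pos: [0.5689, -0.1801, 0.2788]
tcp_rot: [180.0, -0.1, 165.5]
wrist_force: [-0.2, -1.0, 0.0]
opening: 0.0855
grasp_force: 0.0
```

arm_command(
  series=[
    [0,0,0,0.14],
    [0,0,0,0.28],
    [0,0,0,0.42],
    [0,0,0,0.56],
    [0,0,0,0.7],
  ],
)

```text
time: 10.45
ee_pos: [0.5686, -0.1789, 0.2789]
tcp_rot: [-179.9, -0.1, 125.4]
wrist_force: [0.0, -0.1, 0.5]
opening: 0.0857
grasp_force: 0.0
```

arm_command(
  series=[
    [0,0,0,0.14],
    [0,0,0,0.28],
    [0,0,0,0.42],
    [0,0,0,0.56],
    [0,0,0,0.577],
  ],
)

```text
time: 10.95
ee_pos: [0.5686, -0.1789, 0.2791]
tcp_rot: [-179.9, -0.0, 92.5]
wrist_force: [-0.4, -0.2, 0.8]
opening: 0.0854
grasp_force: 0.0
```

```bash
python3 look.py w3 pushrod_handle pushrod_tip rest_a_seat; python3 -c "
from h import *
delta([.594,-.32,.25],92.3)"
```

```text
pushrod_handle [523.  86.] 0.97 atz [ 0.7895 -0.064   0.055 ]
pushrod_handle [331. 283.] 0.56 atz [ 0.5906 -0.3163  0.055 ]
  tri 2 [ 0.5663 -0.1107  0.4226] 0.0
pushrod_tip [475. 214.] 0.98 atz [ 0.7629 -0.2142  0.055 ]
pushrod_tip [335. 154.] 0.91 atz [ 0.5862 -0.1485  0.055 ]
  tri 2 [ 0.5663 -0.1107  0.4226] 0.0
t 11.15 pos [ 0.5687 -0.1789  0.2798] rot [-1.7997e+02 -1.0000e-02  9.2810e+01] q [-17.5  13.2  24.8 101.7   0.   69.7] F [-0.2  0.7  0.5] open 0.0854
delta [ 0.3636 -0.046  -0.0201] -1.4398
t 11.15 pos [ 0.5687 -0.1789  0.2798] rot [-1.7997e+02 -1.0000e-02  9.2810e+01] q [-17.5  13.2  24.8 101.7   0.   69.7] F [-0.2  0.7  0.5] open 0.0854
delta [-0.1422  0.0183  0.0298] 0.0089
```

View pics/w3.png

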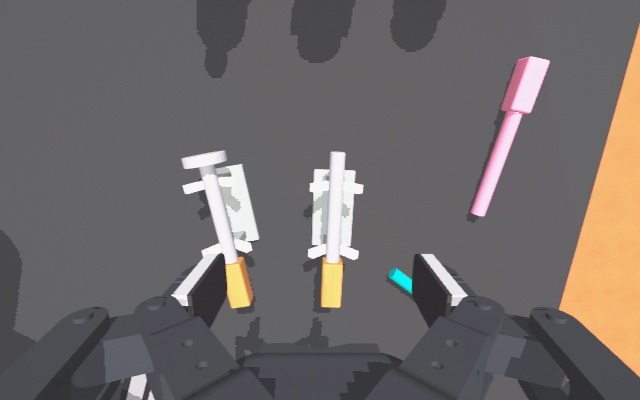

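The plain rod lies with its handle at (332,283) and tip at (337,154), in the grey rest. The disc rod is on the left with its tip at (204,159). Pink and turquoise are decoys. I'm approaching with a second view.

arm_command(
  series=[
    [-0.02,0.004,0,0.005],
    [-0.04,0.008,0,0.01],
    [-0.06,0.012,0.0,0.015],
    [-0.08,0.016,0.0,0.02],
    [-0.08,0.016,0.0,0.02],
  ],
)

```text
time: 11.65
ee_pos: [0.5886, -0.26, 0.2792]
tcp_rot: [-179.9, -0.0, 91.5]
wrist_force: [0.8, 0.8, 0.1]
opening: 0.0853
grasp_force: 0.0
```

```bash
rm rays.json; python3 look.py w4 pushrod_handle pushrod_tip rest_a_seat; python3 - <<'E'
from h import *
from h import ray,tri
delta([.5906,-.3163,.036],91.5)
print("tri views: initial scene (.5942 -.3141 .0604)")
E
```

```text
pushrod_handle [321. 224.] 0.81 atz [ 0.593  -0.3166  0.055 ]
pushrod_handle [477. 285.] 0.69 atz [ 0.8006 -0.3961  0.055 ]
  tri 2 [ 0.5873 -0.1917  0.4227] 0.0
pushrod_tip [387. 216.] 0.78 atz [ 0.6737 -0.3047  0.055 ]
pushrod_tip [470. 157.] 0.75 atz [ 0.7655 -0.2289  0.055 ]
  tri 2 [ 0.5873 -0.1917  0.4227] 0.0
t 11.85 pos [ 0.5884 -0.2574  0.2804] rot [ 1.800e+02 -1.000e-02  9.156e+01] q [-23.6  20.3  33.8 103.5   0.   64.8] F [ 0.3 -0.2 -0.1] open 0.0857
delta [ 0.4415 -0.0714 -0.0195] -1.4615
t 11.85 pos [ 0.5884 -0.2574  0.2804] rot [ 1.800e+02 -1.000e-02  9.156e+01] q [-23.6  20.3  33.8 103.5   0.   64.8] F [ 0.3 -0.2 -0.1] open 0.0857
delta [-0.0589  0.0006  0.2444] 0.0011
tri views: initial scene (.5942 -.3141 .0604)
```

arm_command(
  series=[
    [-0.03,0.002,0.02,0],
    [-0.059,0.003,0.06,0],
    [-0.059,0.003,0.1,0],
    [-0.059,0.003,0.145,0],
    [-0.059,0.003,0.18,0],
  ],
)

```text
time: 12.35
ee_pos: [0.5923, -0.3159, 0.0978]
tcp_rot: [-179.9, -0.0, 91.6]
wrist_force: [0.7, -0.5, -0.8]
opening: 0.0853
grasp_force: 0.0
```

arm_command(
  series=[
    [0,0,0.025,0],
    [0,0,0.05,0],
    [0,0,0.064,0],
    [0,0,0.064,0],
    [0,0,0.064,0],
  ],
)

```text
time: 12.85
ee_pos: [0.5935, -0.3168, 0.0375]
tcp_rot: [179.9, 0.0, 91.5]
wrist_force: [0.5, -0.1, 0.3]
opening: 0.0856
grasp_force: 0.0
```

arm_command(
  series=[
    [0,0,0,0],
    [0,0,0,0],
    [0,0,0,0],
    [0,0,0,0],
    [0,0,0,0],
  ],
  hand=0.0,
  grip_force=60,
)

```text
time: 13.35
ee_pos: [0.5922, -0.3171, 0.0367]
tcp_rot: [-179.9, -0.0, 91.5]
wrist_force: [-6.0, 0.2, 3.9]
opening: 0.025
grasp_force: 59.5
```

arm_command(
  series=[
    [0,0,0,0],
    [0,0,0,0],
    [0,0,0,0],
    [0,0,0,0],
    [0,0,0,0],
  ],
  grip_force=100,
)

```text
time: 13.85
ee_pos: [0.5921, -0.3171, 0.0369]
tcp_rot: [-179.9, -0.0, 91.5]
wrist_force: [-5.6, 0.2, 5.2]
opening: 0.0247
grasp_force: 98.5
```

```bash
python3 -c "
from h import *
delta([.592,-.3165,.036],91.5)"
```

```text
t 13.85 pos [ 0.5921 -0.3171  0.0369] rot [-179.92   -0.     91.48] q [-28.2  22.2   9.1  76.9  -0.   60.4] F [-5.6  0.2  5.2] open 0.0247
delta [ 0.0006 -0.0001  0.0009] -0.0003
```

arm_command(
  series=[
    [0,0,-0.01,0],
    [0,0,-0.025,0],
    [0,0,-0.04,0],
    [0,0,-0.055,0],
    [0,0,-0.065,0],
  ],
)

```text
time: 14.35
ee_pos: [0.5937, -0.3172, 0.1038]
tcp_rot: [179.9, 0.1, 91.5]
wrist_force: [0.7, -0.1, -1.8]
opening: 0.0245
grasp_force: 98.0
```

```bash
python3 -c "
from h import *
delta([.567,-.153,.090],88)"
```

```text
t 14.35 pos [ 0.5937 -0.3172  0.1038] rot [1.7988e+02 7.0000e-02 9.1490e+01] q [-28.1  21.3  15.3  83.9   0.   60.4] F [ 0.7 -0.1 -1.8] open 0.0245
delta [ 0.1649 -0.0224  0.0136] 0.061
```

arm_command(
  series=[
    [0.035,-0.005,0.0,0.012],
    [0.07,-0.01,0.0,0.025],
    [0.105,-0.015,0.0,0.037],
    [0.14,-0.02,0.0,0.05],
    [0.165,-0.022,0.013,0.061],
  ],
)

```text
time: 14.85
ee_pos: [0.5673, -0.151, 0.0907]
tcp_rot: [179.8, 0.0, 88.0]
wrist_force: [-0.2, -0.3, -2.0]
opening: 0.0251
grasp_force: 98.4
```

arm_command(
  series=[
    [0,0,0.005,0],
    [0,0,0.01,0],
    [0,0,0.013,0],
    [0,0,0.013,0],
    [0,0,0.013,0],
  ],
)

```text
time: 15.35
ee_pos: [0.5668, -0.1534, 0.0754]
tcp_rot: [180.0, 0.0, 87.9]
wrist_force: [-0.1, -0.6, -1.8]
opening: 0.0248
grasp_force: 98.3
```

```bash
python3 - <<'E'
from h import *
for t in range(1):
    W=cam("wrist");ww=[bot.mark_of("wrist",x)[:2] for x in ("pushrod_tip","bore_in")]
    S=cam("scene");ss=[bot.mark_of("scene",x)[:5] for x in ("pushrod_tip","bore_in")]
for n,C,v in(("w",W,ww),("s",S,ss)):
    for a in v: print(n,[(np.round(x["location"],1).tolist(),round(x["confidence"],2),atz(C[1],C[2],x["location"],.095).round(4).tolist()) for x in a])
s=cv2.resize(S[0]["color"][160:300,300:500],(560,392));w=cv2.resize(W[0]["color"],(0,0),fx=.62,fy=.62)
p=np.zeros((392+248,560,3),np.uint8)
cv2.imwrite("pics/pre_s.png",s);cv2.imwrite("pics/pre_w.png",W[0]["color"])
delta([.567,-.153,.077],88)
E
```

```text
w [([611.0, 302.2], 0.6, [0.6986, -0.1693, 0.095])]
w []
s [([382.9, 197.5], 0.8, [0.5398, 0.0082, 0.095]), ([260.4, 206.1], 0.66, [0.7786, -0.2358, 0.095])]
s [([392.2, 211.0], 0.73, [0.5765, 0.0595, 0.095]), ([446.0, 244.3], 0.22, [0.6099, 0.2343, 0.095])]
t 15.65 pos [ 0.5668 -0.1527  0.0754] rot [179.99   0.    87.98] q [-15.1   9.8  -1.8  78.4   0.   76.9] F [ 0.6  0.1 -2.4] open 0.0245
delta [-0.0002  0.0002 -0.0016] -0.0003
```

View pics/pre_s.png

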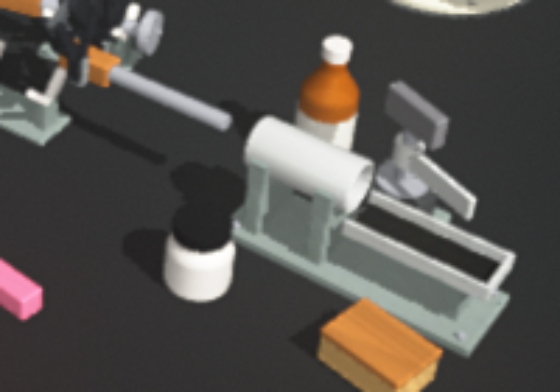

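View pics/pre_w.png

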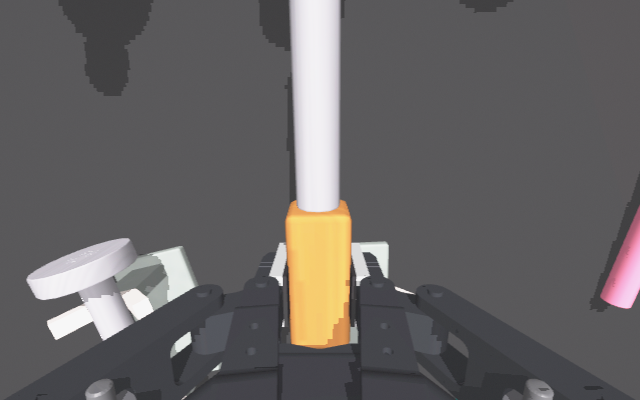

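The rod is level in the gripper and points at the inlet: tip at about (228,122) in the crop, sleeve inlet at (262,140). The wrist view shows the rod straight in the fingers. I'll check the lateral alignment from the top.

```bash
python3 - <<'E'
from h import *
C,K,M=cam("scene");print("scene tip pred",proj(K,M,[.5727,.0163,.0934]),"bore_in pred",proj(K,M,[.574,.056,.095]),"out",proj(K,M,[.578,.166,.095]))
C,K,M=cam("top");print("top tip pred",proj(K,M,[.5727,.0163,.0934]),"in",proj(K,M,[.574,.056,.095]),"out",proj(K,M,[.578,.166,.095]))
cv2.imwrite("pics/topx.png",cv2.resize(C["color"][190:270,110:300],(760,320),interpolation=cv2.INTER_CUBIC))
E
```

```text
scene tip pred [379.22390321 204.74846436] bore_in pred [391.54352408 210.03765516] out [427.32387425 226.9091012 ]
top tip pred [238.34824929 228.97463489] in [220.7164965  228.19976234] out [172.17473292 226.10688734]
```

View pics/topx.png

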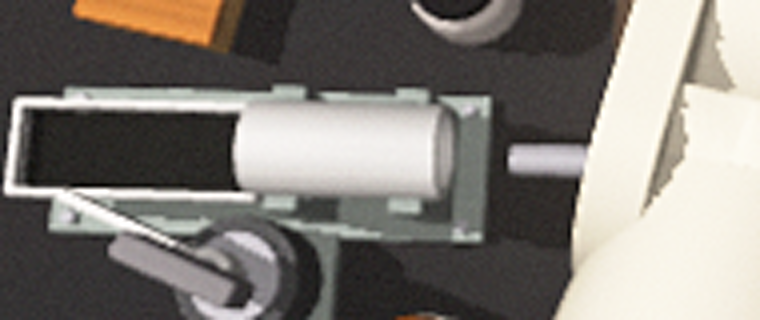

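Top view: the tip at (508,159) sits about 3–4 mm to −x of the sleeve axis (row ~152). I'll shift +x 3 mm and push in.

arm_command(
  series=[
    [0,0.003,0,0],
    [0.015,0.003,0,0],
    [0.03,0.003,0,0],
    [0.045,0.003,0,0],
    [0.06,0.003,0,0],
  ],
)

```text
time: 16.25
ee_pos: [0.5718, -0.091, 0.0753]
tcp_rot: [-180.0, -0.0, 88.0]
wrist_force: [-0.2, 0.1, -2.1]
opening: 0.0245
grasp_force: 98.3
```

arm_command(
  series=[
    [0.012,0,0,0],
    [0.024,0,0,0],
    [0.036,0,0,0],
    [0.048,0,0,0],
    [0.06,0,0,0],
  ],
)

```text
time: 16.75
ee_pos: [0.574, -0.032, 0.0754]
tcp_rot: [180.0, 0.0, 88.0]
wrist_force: [-0.8, -3.4, 0.7]
opening: 0.0245
grasp_force: 98.6
```

arm_command(
  series=[
    [0.008,0,0,0],
    [0.016,0,0,0],
    [0.024,0,0,0],
    [0.032,0,0,0],
    [0.04,0,0,0],
  ],
)

```text
time: 17.25
ee_pos: [0.5753, 0.0077, 0.0751]
tcp_rot: [-180.0, 0.0, 88.0]
wrist_force: [-1.0, -1.2, -2.2]
opening: 0.0242
grasp_force: 98.3
```

```bash
python3 - <<'E'
from h import *
C,K,M=cam("scene");r=bot.mark_of("scene","core_center")
print([(x["location"],x["confidence"],atz(K,M,x["location"],.08).round(4)) for x in r])
cv2.imwrite("pics/mid_s.png",cv2.resize(C["color"][170:290,370:500],(650,600)))
delta([.575,.014,.0754],88)
E
```

```text
[([441.0, 234.9], 0.7, array([0.5678, 0.2028, 0.08  ]))]
t 17.35 pos [0.5753 0.0081 0.0752] rot [-1.7999e+02 -1.0000e-02  8.8050e+01] q [ 0.8  8.2 -3.6 78.2  0.  92.8] F [ 0.7 -1.1 -3.7] open 0.0246
delta [ 0.0058 -0.0005 -0.0002] 0.0008
```

arm_command(
  series=[
    [0.003,0,0,0],
    [0.006,0,0,0],
    [0.008,0,0,0],
    [0.008,0,0,0],
    [0.008,0,0,0],
  ],
)

```text
time: 17.85
ee_pos: [0.5756, 0.0151, 0.0753]
tcp_rot: [-180.0, 0.0, 88.0]
wrist_force: [0.3, -1.4, -2.4]
opening: 0.0248
grasp_force: 98.2
```

```bash
python3 - <<'E'
from h import *
C,K,M=cam("scene");r=bot.mark_of("scene","core_center")
print([(x["location"],x["confidence"],atz(K,M,x["location"],.08).round(4)) for x in r])
cv2.imwrite("pics/mid_s2.png",cv2.resize(C["color"][170:290,370:500],(650,600)))
delta([.575,.014,.0754],88)
E
```

```text
[([445.5, 238.5], 0.87, array([0.5736, 0.2183, 0.08  ]))]
t 17.95 pos [0.5756 0.0151 0.0753] rot [-180.      0.     87.98] q [ 1.5  8.3 -3.5 78.2 -0.  93.5] F [-0.4 -0.3 -3.1] open 0.0246
delta [-0.0011 -0.0006 -0.0001] -0.0003
```

View pics/mid_s2.png

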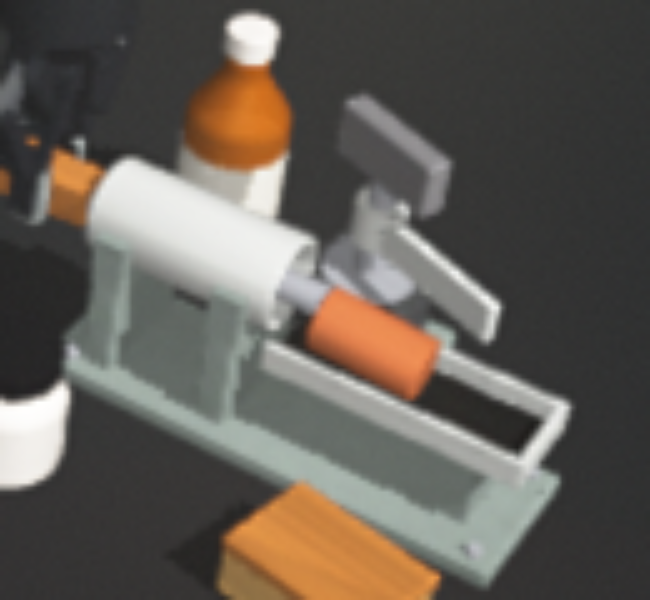

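The core lies in the tray at (370,345) in the crop, clear of the outlet, with the gate still open and the rod tip behind it. Next: withdraw.

arm_command(
  series=[
    [-0.025,0,0,0],
    [-0.055,0,0,0],
    [-0.085,0,0,0],
    [-0.115,0,0,0],
    [-0.14,0,0,0],
  ],
)

```text
time: 18.45
ee_pos: [0.5707, -0.1261, 0.0755]
tcp_rot: [180.0, -0.0, 88.0]
wrist_force: [0.0, -0.0, -0.9]
opening: 0.0245
grasp_force: 98.3
```

arm_command(
  series=[
    [-0.02,0,0,0],
    [-0.04,0,0,0],
    [-0.04,0,-0.01,0],
    [-0.04,0,-0.02,0],
    [-0.04,0,-0.028,0],
  ],
)

```text
time: 18.95
ee_pos: [0.5697, -0.1642, 0.1047]
tcp_rot: [179.9, -0.0, 88.0]
wrist_force: [0.2, -0.3, -1.9]
opening: 0.0243
grasp_force: 98.3
```

```bash
python3 -c "
from h import *
delta([.592,-.317,.104],91.5)"
```

```text
t 18.95 pos [ 0.5697 -0.1642  0.1047] rot [ 1.7993e+02 -1.0000e-02  8.8020e+01] q [-16.1  10.1   1.8  81.6   0.   75.9] F [ 0.2 -0.3 -1.9] open 0.0243
delta [-0.152   0.0275  0.0008] -0.0608
```

arm_command(
  series=[
    [-0.035,0.007,0,-0.015],
    [-0.07,0.014,0,-0.03],
    [-0.105,0.02,0,-0.045],
    [-0.14,0.0265,0,-0.061],
    [-0.152,0.0275,0,-0.061],
  ],
)

```text
time: 19.45
ee_pos: [0.592, -0.3196, 0.1036]
tcp_rot: [180.0, 0.0, 91.5]
wrist_force: [-0.1, 0.8, -1.5]
opening: 0.0242
grasp_force: 98.4
```

arm_command(
  series=[
    [0,0,0,0],
    [0,0,0.015,0],
    [0,0,0.03,0],
    [0,0,0.042,0],
    [0,0,0.05,0],
  ],
)

```text
time: 19.95
ee_pos: [0.5908, -0.3163, 0.0511]
tcp_rot: [-179.9, -0.1, 91.5]
wrist_force: [0.4, 0.3, -1.9]
opening: 0.0247
grasp_force: 98.4
```

arm_command(
  series=[
    [0,0,0.005,0],
    [0,0,0.01,0],
    [0,0,0.014,0],
    [0,0,0.016,0],
    [0,0,0.016,0],
  ],
)

```text
time: 20.45
ee_pos: [0.5916, -0.3176, 0.0374]
tcp_rot: [180.0, 0.0, 91.5]
wrist_force: [0.6, -0.4, -2.2]
opening: 0.0249
grasp_force: 98.5
```

```bash
python3 -c "
from h import *
delta([.592,-.317,.037],91.5)"
```

```text
t 20.45 pos [ 0.5916 -0.3176  0.0374] rot [179.98   0.    91.48] q [-28.2  22.1   9.   76.9   0.   60.3] F [ 0.6 -0.4 -2.2] open 0.0249
delta [0.0006 0.0005 0.0004] -0.0003
```

arm_command(
  series=[
    [0,0,0.001,0],
    [0,0,0.001,0],
    [0,0,0.001,0],
    [0,0,0.001,0],
    [0,0,0.001,0],
  ],
)

```text
time: 20.95
ee_pos: [0.5917, -0.3177, 0.0367]
tcp_rot: [180.0, 0.0, 91.5]
wrist_force: [0.2, -0.8, 1.0]
opening: 0.0246
grasp_force: 98.9
```

arm_command(
  series=[
    [0,0,0,0],
    [0,0,0,0],
    [0,0,0,0],
    [0,0,0,0],
    [0,0,0,0],
  ],
  hand=0.0854,
)

```text
time: 21.45
ee_pos: [0.5915, -0.3175, 0.0362]
tcp_rot: [-180.0, -0.0, 91.5]
wrist_force: [-0.0, 0.2, 0.5]
opening: 0.0856
grasp_force: 0.0
```

arm_command(
  series=[
    [0,0,-0.02,0],
    [0,0,-0.06,0],
    [0,0,-0.1,0],
    [0,0,-0.15,0],
    [0,0,-0.19,0],
  ],
)

```text
time: 21.95
ee_pos: [0.5914, -0.3175, 0.2293]
tcp_rot: [179.9, 0.1, 91.5]
wrist_force: [0.9, -0.1, 0.6]
opening: 0.0852
grasp_force: 0.0
```

arm_command(
  series=[
    [0.03,0,-0.01,0],
    [0.06,0,-0.03,0],
    [0.09,0,-0.05,0],
    [0.12,0,-0.05,0],
    [0.14,0,-0.05,0],
  ],
)

```text
time: 22.45
ee_pos: [0.588, -0.1759, 0.2774]
tcp_rot: [179.9, 0.0, 91.5]
wrist_force: [0.2, -0.0, -0.4]
opening: 0.0854
grasp_force: 0.0
```

```bash
rm rays.json; python3 look.py end pushrod_handle pushrod_tip; python3 -c "
from h import *
C,K,M=cam('scene')
for t in ('core_center','knob_grip'): print(t,[(np.round(x['location']),round(x['confidence'],2)) for x in bot.mark_of('scene',t)])
w=cv2.imread('pics/end.png');s=C['color'][140:300,260:510]
cv2.imwrite('pics/endv.png',np.vstack([cv2.resize(s,(480,307)),cv2.resize(w,(480,290))]))"
```

```text
pushrod_handle [316. 285.] 0.73 atz [ 0.5891 -0.3162  0.055 ]
pushrod_handle [504.  82.] 0.66 atz [ 0.7901 -0.0623  0.055 ]
  tri 2 [ 0.5862 -0.1076  0.4209] 0.0
pushrod_tip [461. 216.] 0.98 atz [ 0.765  -0.2169  0.055 ]
pushrod_tip [383. 272.] 0.74 atz [ 0.6747 -0.2952  0.055 ]
  tri 2 [ 0.5862 -0.1076  0.4209] 0.0
t 22.6 pos [ 0.5879 -0.1767  0.2767] rot [1.7997e+02 2.0000e-02 9.1590e+01] q [-16.7  15.6  27.4 101.8  -0.   71.7] F [-0.1 -0.5 -0.4] open 0.0852
delta [ 0.3609 -0.0729 -0.0234] -1.4609
core_center [(array([446., 240.]), 0.62)]
knob_grip [(array([446., 200.]), 0.96)]
```

View pics/endv.png

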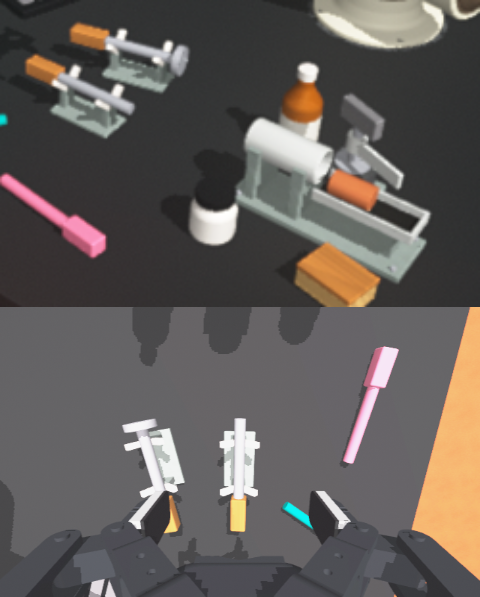

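The final view shows the rod back in its V rest (handle at (238,515) in the lower part) and the core in the tray at (352,188). The gate is open and nothing else has moved.

```bash
python3 -c "
from workcell import bot
print(bot.job_done())"
```

```text
the job is handed in; nothing more can be done
None
```

The job is handed in, with no verdict returned: the last views show the gate latched open, the core lying in the catch tray, the plain rod back in its own V rest, and the disc-ended rod, bottle, jar and slide box undisturbed.

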